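# Ratchet the rack clamp tight on a pine block

### The arm

A 6-joint arm with a two-finger parallel gripper is mounted at the origin on a cart in front of the work surface, level with it; the furniture and walls round the work are solid. World frame = base frame: x ahead of the robot, y to its left, z up, the work surface at z = 0. Lengths are in mm, angles in rad, forces in N, time in s.
With the tool pointing down it reaches from about 300 to 850 mm from the base axis. Payload 5.4 kg.
Tool frame: the origin (TCP) lies at the very end of the fingers, on their centre line; the grasp point (between the pads) lies 19 mm behind it; z points along the fingers, y is the line along which they close (so a half turn about z gives the same grasp; the last joint's range is limited). The gripper opens to 85 mm and grips with 20 to 120 N. Pads are 22 mm wide; open, the fingers measure 114 mm over their backs; the gripper's body (76 mm by 85 mm) begins 54 mm behind the grasp point. The pads swing forward as they close: fully open they stand 13 mm farther back than shut.
Start: joints at [-0.21, 0.158, 1.597, -0, 1.386, -0.21], TCP at [574.984, -0.018, 231.299] pointing down, gripper open.
Joint ranges: [-2.91, 2.91], [-0.94, 2.29], [0.18, 2.7], [-1.29, 4.43], [0.17, 2.64], [-3, 3]. Speed limits (rad/s): [2.57, 2.57, 3.14, 3.14, 3.14, 3.14].

### API

Orientations are given as a rotation vector (axis times angle).
In Python, from cell import robot, imaging, order, finder gives the robot as it stands.
- The arm moves only by the tool move_arm, never from a script. Its argument "increments" is a list of rows, each an object of numbers: "tx", "ty", "tz": the shift along the tool's x, y, z as a fraction of full scale; "twist": the turn about the tool's z as a fraction of full scale. In form: [{"tx": .., "ty": .., "tz": .., "twist": ..}, ...]. A call has 1 to 20 rows; each row shifts and turns the commanded pose from where the row before left it, along the tool's axes as they then stand; what a row does not reach is not made up. Full scale, the value 1, is 1 m for a shift and 0.5 rad for a turn. A row lasts 1/8 s, in which the tool goes at most 62.5 mm and 10.7 degrees, less where a joint would pass 70% of its speed; a pose out of reach is approached as far as the arm can. A call with a number of a shift or a turn outside -1 to 1 is refused whole. A call with a gripper value outside its range is refused whole. "grip" is the finger opening in mm, from 0 to 85.4, set as the call begins (left out, the last holds). The fingers move at their own pace and stop on an object; "newtons" is the grip in N (left out, the last holds). Time passes only in rows, so rows that do not move let the fingers close. It gives the time, the measured TCP pose, the force, the opening and the grip force at its end, in the units of the state.
- robot.observe(): the state, without advancing time (a new reading comes with each control period).
- imaging.get_image(name): name is "scene" or "side" or "wrist"; returns (picture, depth): 420x560x3 uint8, red, green, blue; 420x560 float32, mm along the optical axis (not along the pixel's ray), 0 where there is no reading.
- imaging.calibration(name): a dict with "intrinsics" (3x3 intrinsics, pixels), "camera_from_world" (4x4, takes a point from world to camera coordinates). Camera axes: x right, y down, z forward; pixel columns grow to the right and rows downward; lengths in mm; the calibration is good to about 2 mm. A picture is of the moment at which its call begins: read the wrist's pose just before it. calibration takes no time and is no camera call; for the wrist camera it gives the pose at the moment of the call.
- order.job_done(): hands the job in; it is judged then, once.
Trained networks look in the newest picture that a camera, given by its name, has taken for a name from the list of things; names that differ only in an ending like _2 or _b are one class to them, and where a whole thing is asked for, a point or a joint stands for the part that bears it (a point fixed in the world has none). Each returns a list of dicts, best first, with "score" (0 to 1); they miss things now and then, are a little off and sometimes report something else, mostly with a low value. They report only what shows in the picture. A call takes as long as a camera call. They do not tell look-alikes from the thing itself.
- finder.silhouettes(camera, label): "pixels" (420x560 bool, what is visible of it) and "xy" ([column, row] in pixels, amid what is visible of it).
The state is a dict: "t": time; "qpos": joint angles; "joint_velocities": joint speeds; "joint_efforts": joint torques, N m; "tool_pos": TCP position; "ee_rot": TCP orientation; "contact_force": force on the tool from outside, world axes, zero at the start; "moment": the same for the moment, N m; "opening": finger opening in mm; "grip_force": force on a finger pad.
Only numpy, scipy, OpenCV 4.12 (cv2) and the standard library are available. Lean on these libraries where they do the work, as an engineer would, in place of code of your own. Each camera call takes 0.05 s, during which the arm holds its last target. There are 200 camera calls.

### The job

The lever of the rack clamp has come near the end of its swing while the jaw is still short of the pine block. Lift the lever off its serrations by the upright black grip, swing it back close to its other stop while it is raised, let it drop onto the serrations again and turn it clockwise (seen from above) until the block is firmly clamped between the jaws. Leave the lever down and let go.

Things in the scene. Friction and masses are not known exactly. Their poses are not given: they have to be found in the camera images.
- rack_clamp: Steel rack-and-pinion clamp fixed to the bench, plate 135x230x12 mm. Origin on the bench under the upright pinion shaft, z up. The lever on the shaft drives the moving jaw to the clamp's -y (18 mm per rad), towards a fixed jaw with its face at y=-135 mm. Jaws 56 mm high over the bench, shaft cap 82 mm, lever stop posts 66 mm, 40 mm from the shaft. Friction holds the jaw where the lever leaves it.
- lever_grip (a point): Upright black grip on the lever's end, 110 mm from the shaft: 43 mm high, 19 to 25 mm across, spins freely. Point on its axis, 21 mm below its top, 84 mm over the bench when the lever is down. Lifts straight up 14 mm against a spring (4 N, 7 N at the top); clear of the serrations from 6 mm up; raise it at least 8 mm. Turning takes 4 N at the grip, some 8 N as the block is squeezed.
- clamp_lever (a joint): Swing of the lever, rad, growing clockwise from above (tightening), stops at -0.8 and 0.8; at 0 the grip is on the clamp's -x side of the shaft, at 0.8 turned 46 degrees from there to +y. Down in its 20 serrations (18 degrees apart, 4.5 mm deep) it turns the jaw's pinion both ways; raised it swings freely. If it lands on the crests (4.5 mm up) it drops in within 18 degrees of turning.
- clamp_jaw: Rubber-faced sprung pad of the moving jaw, 98x34x8 mm. Origin at the middle of its face towards the block, 33 mm over the bench; axes as the clamp's. Starts at clamp y=-68 mm, 12 mm short of a block that lies against the fixed jaw. It springs back 3.5 N per mm, at most 8 mm.
- pine_block: Loose pine block 110x55x38 mm lying on the clamp's plate between the jaws, long side along the jaws, near the fixed jaw. Origin at the centre of its underside, 12 mm over the bench; its 55 mm width lies 12 degrees clockwise (from above) of its x axis.
There are look-alikes about, which are no part of the job. Of the things shaped like the pine_block, the pine one is meant.

How it is judged:
By the outcome, as a careful person would: the job done as asked, in the order asked, and still so for the second after the job is handed in, with the robot touching nothing.
It also fails if it takes over 51 s, if anything falls off the work surface, if the arm or the gripper's body presses on something with over 40 N, if the wrist force passes 120 N, or if a joint passes its speed limit or range.

## Working session

There is one attempt and no reset: what is moved stays moved. The work goes in short steps, Python scripts to look and compute and a tool call to move; the robot and the scene stay as the last step left them, time stands still between calls to the robot, and variables do not carry over. Pictures are saved under pics/ and viewed, at most 10 in all, crops included, and the job is handed in when it is done.

Besides the shell and the picture viewer there is one more tool, called after "Call:" as name([rows], argument=value, ...), one row to a line, values as JSON. move_arm: Moves the arm, as the interface text tells. Shift numbers are shares of 1 m and turn numbers shares of 0.5 rad, none past 1 either way. Its arguments: {"type":"object","properties":{"increments":{"type":"array","items":{"type":"object","properties":{"tx":{"type":"number","minimum":-1,"maximum":1},"ty":{"type":"number","minimum":-1,"maximum":1},"tz":{"type":"number","minimum":-1,"maximum":1},"twist":{"type":"number","minimum":-1,"maximum":1}}}},"grip":{"type":"number"},"newtons":{"type":"number"}},"required":["increments"]}

```bash
mkdir -p pics
cat > h.py <<'E'
import numpy as np, cv2
from cell import robot, imaging, order, finder
def cal(n):
    c=imaging.calibration(n); return np.array(c["intrinsics"]),np.array(c["camera_from_world"])
def cloud(n,d,m=None):
    K,T=cal(n); v,u=np.nonzero((d>0)&(m if m is not None else True)); z=d[v,u]
    p=np.stack([(u-K[0,2])/K[0,0]*z,(v-K[1,2])/K[1,1]*z,z,np.ones_like(z)])
    return (np.linalg.inv(T)@p)[:3].T,u,v
def save(n,im): cv2.imwrite(f"pics/{n}.png",im[:,:,::-1])
E
python3 - <<'E'
from h import *
ims=[]
for c in ["scene","side"]:
    im,d=imaging.get_image(c); ims.append(im); np.save(f"{c}_d.npy",d)
    for l in ["rack_clamp","lever_grip","clamp_jaw","pine_block"]:
        for r in finder.silhouettes(c,l)[:3]:
            P,_,_=cloud(c,d,r["pixels"])
            print(c,l,round(r["score"],2),np.round(r["xy"]),r["pixels"].sum(),np.round(np.median(P,0)) if len(P) else None, np.round(np.percentile(P,98,axis=0)) if len(P) else None,np.round(np.percentile(P,2,axis=0)) if len(P) else None)
save("scene",ims[0]);save("side",ims[1])
print(robot.observe())
E
```

```text
scene rack_clamp 0.62 [328. 273.] 9154 [ 542. -104.   31.] [637.  29.  87.] [ 467. -205.    2.]
scene lever_grip 0.64 [240. 217.] 316 [467.  25.  88.] [478.  35. 104.] [460.  20.  65.]
scene clamp_jaw 0.89 [342. 253.] 512 [ 573. -100.   46.] [637. -86.  51.] [ 541. -112.   19.]
scene pine_block 0.93 [356. 264.] 1849 [ 568. -139.   49.] [ 644. -113.   51.] [ 539. -164.   15.]
scene pine_block 0.86 [267. 208.] 1392 [589. 133.  31.] [636. 185.  39.] [539. 121.   2.]
side rack_clamp 0.66 [296. 212.] 2950 [554. -15.  32.] [635.  42. 100.] [ 463. -184.    6.]
side lever_grip 0.75 [325. 212.] 190 [468.  41.  88.] [478.  45. 106.] [460.  31.  66.]
side clamp_jaw 0.53 [279. 192.] 17 [620. -91.  50.] [630. -89.  52.] [607. -93.  48.]
side pine_block 0.93 [299. 186.] 545 [ 584. -128.   51.] [ 645. -107.   53.] [ 539. -160.   25.]
side pine_block 0.93 [242. 254.] 1891 [575. 176.  37.] [639. 192.  41.] [528. 132.   4.]
{'t': 0.5, 'qpos': array([-2.10123895e-01,  1.58421220e-01,  1.59704689e+00, -2.79673150e-05,
        1.38619551e+00, -2.10125417e-01]), 'joint_velocities': array([-0.00105241, -0.00036912,  0.00052593,  0.00083326, -0.00066897,
       -0.00109907]), 'joint_efforts': array([-3.19942865e-04, -3.95645356e+01, -3.31387424e+01, -1.38802216e-04,
        1.56530372e-03,  2.04235153e-05]), 'tool_pos': array([ 5.74961307e+02, -3.52157581e-02,  2.31263697e+02]), 'ee_rot': array([-2.22140255e+00, -2.22141734e+00,  9.68778254e-05]), 'contact_force': array([-0.10534248,  0.54822792,  0.45668038]), 'moment': array([-0.06756324,  0.05672408, -0.02617725]), 'grip_force': 0.0, 'opening': 85.44573768592369}
```

View pics/scene.png

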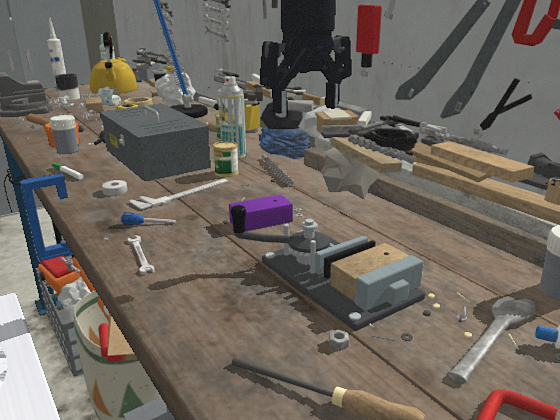

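View pics/side.png

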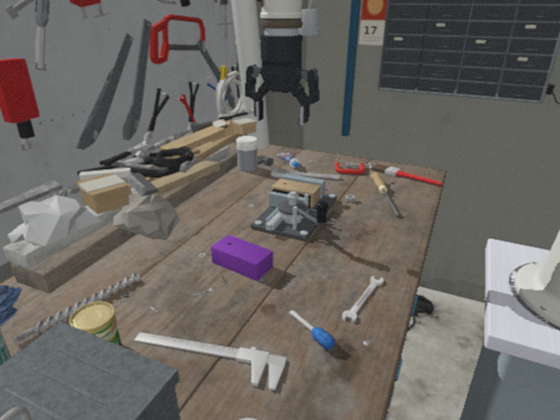

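The scene view shows the clamp at about (340,275), its lever pointing left with the black grip at about (238,215), and the purple look-alike at (262,212). The side view shows the grip at (322,211). Next I'll use the wrist view and fit the clamp frame.

Run:
```python
from h import *
im,d=imaging.get_image("wrist"); np.save("wrist_d.npy",d); save("wrist",im)
K,T=cal("wrist"); print("cam",np.linalg.inv(T)[:3,3])
for l in ["rack_clamp","lever_grip","clamp_jaw","pine_block"]:
    for r in finder.silhouettes("wrist",l)[:2]:
        P,_,_=cloud("wrist",d,r["pixels"]); print(l,round(r["score"],2),np.round(r["xy"]),len(P),np.round(np.median(P,0)),np.round(np.percentile(P,[2,98],axis=0)))
        if l in("pine_block","clamp_jaw","rack_clamp"):
            z=np.median(P[:,2]); 
            for lo,hi in [(9,15),(44,54)]:
                Q=P[(P[:,2]>lo)&(P[:,2]<hi),:2].astype(np.float32)
                if len(Q)>20: print(lo,cv2.minAreaRect(Q),len(Q))
for c in ["scene","side"]:
    print(c,np.linalg.inv(cal(c)[1])[:3,3])
# shaft cap & grip from all cameras
for c in ["scene","side","wrist"]:
    d=np.load(c+"_d.npy"); P,u,v=cloud(c,d)
    m=(abs(P[:,0]-550)<110)&(P[:,1]<70)&(P[:,1]>-90)
    g=P[m&(P[:,2]>76)&(P[:,2]<125)]
    G=g[g[:,0]<495]; S=g[(g[:,0]>505)]
    for n,q in (("grip",G),("shaft",S)):
        if len(q): print(c,n,len(q),np.round(q.mean(0),1),np.round(np.percentile(q,[3,97],axis=0),1))
```

```text
cam [574.24759677  85.45072604 373.52238716]
rack_clamp 0.61 [268. 211.] 14543 [564. -37.  34.] [[ 471. -185.   10.]
 [ 635.   37.  103.]]
9 ((571.2706298828125, -88.167724609375), (134.68568420410156, 229.3812255859375), 0.8825744390487671) 5259
44 ((571.7229614257812, -68.93032836914062), (126.9225082397461, 239.53680419921875), 13.973172187805176) 3555
rack_clamp 0.3 [289. 255.] 980 [591. -91.  47.] [[542. -97.  30.]
 [635. -88.  51.]]
44 ((588.6396484375, -88.48389434814453), (97.53894805908203, 19.47705078125), 0.5298755764961243) 565
lever_grip 0.56 [168. 159.] 664 [473.  36. 102.] [[460.  25.  66.]
 [480.  45. 105.]]
clamp_jaw 0.65 [290. 254.] 938 [589. -91.  46.] [[542. -97.  30.]
 [635. -89.  51.]]
44 ((588.1402587890625, -93.70836639404297), (96.38993072509766, 8.19321346282959), 1.07865571975708) 535
pine_block 0.91 [287. 282.] 3691 [ 593. -129.   50.] [[ 540. -161.   32.]
 [ 645. -108.   51.]]
44 ((593.0344848632812, -130.48410034179688), (110.46862030029297, 67.83421325683594), 2.3340187072753906) 3238
pine_block 0.59 [290.  34.] 6906 [586. 156.  38.] [[531. 126.  10.]
 [636. 182.  39.]]
9 ((579.8934326171875, 130.739013671875), (0.5625114440917969, 106.40857696533203), 81.01341247558594) 75
scene [ 121.21107716 -618.42420011  422.4224952 ]
side [247.75540148 731.05301906 458.61719482]
scene grip 268 [467.9  26.2  92.7] [[460.1  20.3  76.8]
 [479.   36.2 104.2]]
scene shaft 60 [558.3 -35.4  79.7] [[552.7 -43.1  76.1]
 [567.7 -26.3  82.4]]
side grip 167 [468.3  39.5  94.2] [[460.   29.   77.7]
 [478.   44.5 105.9]]
side shaft 56 [557.7 -28.3  79.5] [[547.  -36.7  76.3]
 [568.6 -20.2  84. ]]
wrist grip 593 [471.7  35.4  99.9] [[460.9  25.1  80.4]
 [480.1  44.6 104.8]]
wrist shaft 232 [558.5 -29.6  79.4] [[548.7 -39.6  76. ]
 [568.5 -20.   83.1]]
```

View pics/wrist.png

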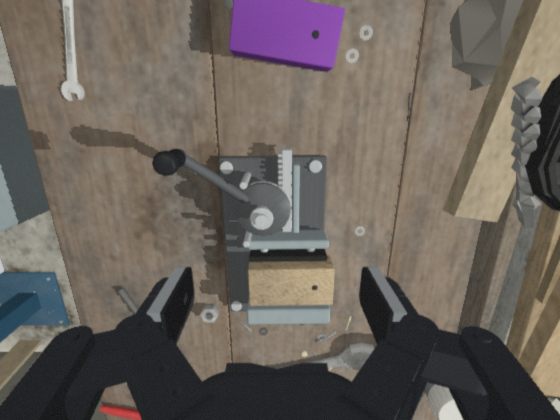

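The wrist view agrees: grip at about (168,160), shaft cap at (262,217), and the clamp nearly square to the world. In world coordinates the shaft is at (558,-30) and the grip at (470.5,35), so the lever is 109 mm long and sits at about 0.65 rad. I'll turn the tool 90° so the fingers close along y, then go above the grip.

Call:
move_arm([
  {"twist": 0.35},
  {"twist": 0.35},
  {"twist": 0.35},
  {"twist": 0.35},
  {"twist": 0.35},
  {"twist": 0.35},
  {"twist": 0.35},
  {"twist": 0.35},
  {"twist": 0.35},
  {"tx": -0.035,"ty": -0.012,"tz": 0.03},
  {"tx": -0.035,"ty": -0.012,"tz": 0.03},
  {"tx": -0.034,"ty": -0.011,"tz": 0.03},
  {},
  {},
], grip=60)

```text
schema error: expected keys tx, ty, tz, twist
```

Call:
move_arm([
  {"tx": 0,"ty": 0,"tz": 0,"twist": 0.35},
  {"tx": 0,"ty": 0,"tz": 0,"twist": 0.35},
  {"tx": 0,"ty": 0,"tz": 0,"twist": 0.35},
  {"tx": 0,"ty": 0,"tz": 0,"twist": 0.35},
  {"tx": 0,"ty": 0,"tz": 0,"twist": 0.35},
  {"tx": 0,"ty": 0,"tz": 0,"twist": 0.35},
  {"tx": 0,"ty": 0,"tz": 0,"twist": 0.35},
  {"tx": 0,"ty": 0,"tz": 0,"twist": 0.35},
  {"tx": 0,"ty": 0,"tz": 0,"twist": 0.35},
  {"tx": -0.035,"ty": -0.012,"tz": 0.03,"twist": 0},
  {"tx": -0.035,"ty": -0.012,"tz": 0.03,"twist": 0},
  {"tx": -0.034,"ty": -0.011,"tz": 0.03,"twist": 0},
  {"tx": 0,"ty": 0,"tz": 0,"twist": 0},
  {"tx": 0,"ty": 0,"tz": 0,"twist": 0},
], grip=60)

```text
t: 2.5
tool_pos: [472.4, 35.1, 142.4]
ee_rot: [3.141, -0.007, 0.004]
contact_force: [0.7, -0.8, 0.5]
opening: 60.2
grip_force: 0.0
```

Call:
move_arm([
  {"tx": -0.002,"ty": 0,"tz": 0.03,"twist": 0},
  {"tx": 0,"ty": 0,"tz": 0.025,"twist": 0},
  {"tx": 0,"ty": 0,"tz": 0.02,"twist": 0},
  {"tx": 0,"ty": 0,"tz": 0,"twist": 0},
  {"tx": 0,"ty": 0,"tz": 0,"twist": 0},
])

```text
t: 3.12
tool_pos: [471.2, 34.9, 68.0]
ee_rot: [3.141, -0.007, 0.005]
contact_force: [0.4, 0.3, 0.2]
opening: 60.5
grip_force: 0.0
```

Call:
move_arm([
  {"tx": 0,"ty": 0,"tz": 0,"twist": 0},
  {"tx": 0,"ty": 0,"tz": 0,"twist": 0},
  {"tx": 0,"ty": 0,"tz": 0,"twist": 0},
  {"tx": 0,"ty": 0,"tz": 0,"twist": 0},
  {"tx": 0,"ty": 0,"tz": 0,"twist": 0},
  {"tx": 0,"ty": 0,"tz": 0,"twist": 0},
  {"tx": 0,"ty": 0,"tz": 0,"twist": 0},
  {"tx": 0,"ty": 0,"tz": 0,"twist": 0},
], grip=5, newtons=60)

```text
t: 4.12
tool_pos: [469.6, 35.4, 66.8]
ee_rot: [3.141, -0.007, 0.002]
contact_force: [0.0, 0.7, 5.1]
opening: 21.2
grip_force: 58.6
```

Call:
move_arm([
  {"tx": 0,"ty": 0,"tz": -0.004,"twist": 0},
  {"tx": 0,"ty": 0,"tz": -0.004,"twist": 0},
  {"tx": 0,"ty": 0,"tz": -0.003,"twist": 0},
  {"tx": 0,"ty": 0,"tz": 0,"twist": 0},
  {"tx": 0,"ty": 0,"tz": 0,"twist": 0},
])

```text
t: 4.75
tool_pos: [469.5, 34.7, 76.6]
ee_rot: [3.14, -0.007, 0.002]
contact_force: [5.6, -2.5, -6.3]
opening: 21.2
grip_force: 58.8
```

Run:
```python
from h import *
o=robot.observe();print(np.round(o["tool_pos"],1),np.round(o["contact_force"],1))
for c in["scene","side"]:
    im,d=imaging.get_image(c)
    r=finder.silhouettes(c,"lever_grip")
    save("lift_"+c,cv2.resize(im[150:300,160:420],None,fx=3,fy=3))
# arc waypoints, shaft fit; rows in tool axes (tx=+x, ty=-y)
S=np.array([558.3,-30.]); G=np.array(o["tool_pos"][:2]); v=G-S; R=np.hypot(*v); a0=np.pi-np.arctan2(v[1],v[0]); print("R",R,"a0 world",a0)
yaw=np.radians(0.9); aend=-0.72-yaw
A=np.linspace(a0,aend,21); P=S+109.5*np.stack([-np.cos(A),np.sin(A)],1); P[0]=G
print(np.round(np.diff(P,axis=0)*[1,-1],1).tolist())
```

```text
[469.5  34.7  76.6] [ 5.6 -2.5 -6.3]
R 109.83337532412673 a0 world 0.6296335910043385
[[-3.9, 6.4], [-3.8, 6.5], [-3.3, 6.7], [-2.8, 6.9], [-2.4, 7.1], [-1.9, 7.2], [-1.4, 7.3], [-0.9, 7.4], [-0.4, 7.5], [0.1, 7.5], [0.7, 7.4], [1.2, 7.4], [1.7, 7.3], [2.2, 7.2], [2.6, 7.0], [3.1, 6.8], [3.6, 6.6], [4.0, 6.3], [4.4, 6.0], [4.8, 5.7]]
```

View pics/lift_scene.png

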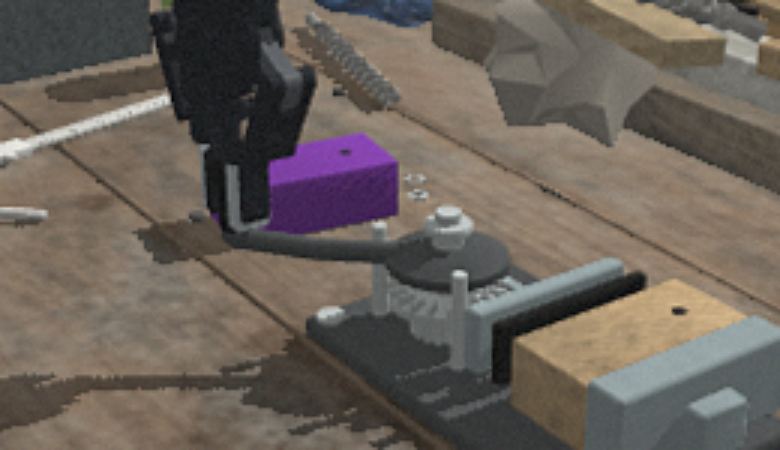

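The fingers hold the grip and the lever disc is visibly raised off the serrated ring (about (435,265) in the crop). Swinging back now.

Call:
move_arm([
  {"tx": -0.004,"ty": 0.0064,"tz": -0.001,"twist": 0},
  {"tx": -0.0038,"ty": 0.0065,"tz": 0,"twist": 0},
  {"tx": -0.0033,"ty": 0.0067,"tz": 0,"twist": 0},
  {"tx": -0.0028,"ty": 0.0069,"tz": 0,"twist": 0},
  {"tx": -0.0024,"ty": 0.0071,"tz": 0,"twist": 0},
  {"tx": -0.0019,"ty": 0.0072,"tz": 0,"twist": 0},
  {"tx": -0.0014,"ty": 0.0073,"tz": 0,"twist": 0},
  {"tx": -0.0009,"ty": 0.0074,"tz": 0,"twist": 0},
  {"tx": -0.0004,"ty": 0.0075,"tz": 0,"twist": 0},
  {"tx": 0.0001,"ty": 0.0075,"tz": 0,"twist": 0},
])

```text
t: 6.2
tool_pos: [447.9, -34.8, 77.3]
ee_rot: [-3.141, 0.007, -0.001]
contact_force: [5.4, 0.9, -7.1]
opening: 21.1
grip_force: 58.9
```

Call:
move_arm([
  {"tx": 0.0007,"ty": 0.0074,"tz": 0,"twist": 0},
  {"tx": 0.0012,"ty": 0.0074,"tz": 0,"twist": 0},
  {"tx": 0.0017,"ty": 0.0073,"tz": 0,"twist": 0},
  {"tx": 0.0022,"ty": 0.0072,"tz": 0,"twist": 0},
  {"tx": 0.0026,"ty": 0.007,"tz": 0,"twist": 0},
  {"tx": 0.0031,"ty": 0.0068,"tz": 0,"twist": 0},
  {"tx": 0.0036,"ty": 0.0066,"tz": 0,"twist": 0},
  {"tx": 0.004,"ty": 0.0063,"tz": 0,"twist": 0},
  {"tx": 0.0044,"ty": 0.006,"tz": 0,"twist": 0},
  {"tx": 0.0048,"ty": 0.0057,"tz": 0,"twist": 0},
  {"tx": 0,"ty": 0,"tz": 0,"twist": 0},
  {"tx": 0,"ty": 0,"tz": 0,"twist": 0},
])

```text
t: 7.7
tool_pos: [475.8, -103.0, 78.2]
ee_rot: [3.141, -0.006, -0.001]
contact_force: [-0.7, -1.7, -6.2]
opening: 20.8
grip_force: 59.0
```

Call:
move_arm([
  {"tx": 0,"ty": 0,"tz": 0.003,"twist": 0},
  {"tx": 0,"ty": 0,"tz": 0.003,"twist": 0},
  {"tx": 0,"ty": 0,"tz": 0.002,"twist": 0},
  {"tx": 0,"ty": 0,"tz": 0.001,"twist": 0},
  {"tx": 0,"ty": 0,"tz": 0,"twist": 0},
  {"tx": 0,"ty": 0,"tz": 0,"twist": 0},
])

```text
t: 8.45
tool_pos: [476.3, -104.2, 71.1]
ee_rot: [3.139, -0.005, -0.0]
contact_force: [-8.9, -4.0, 7.6]
opening: 21.2
grip_force: 60.1
```

Run:
```python
import numpy as np
S=np.array([558.3,-30.])
A=-0.724+0.06*np.arange(0,22); P=S+109.8*np.stack([-np.cos(A),np.sin(A)],1)
D=np.diff(P,axis=0)*[1,-1]
for a,d,p in zip(A[1:],D,P[1:]): print(round(a,2),np.round(d,1),np.round(p,1))
```

```text
-0.66 [-4.2 -5.1] [471.8 -97.7]
-0.6 [-3.9 -5.3] [467.9 -92.4]
-0.54 [-3.6 -5.5] [464.4 -86.8]
-0.48 [-3.2 -5.7] [461.1 -81.1]
-0.42 [-2.9 -5.9] [458.2 -75.2]
-0.36 [-2.5 -6.1] [455.7 -69.1]
-0.3 [-2.2 -6.2] [453.5 -62.9]
-0.24 [-1.8 -6.3] [451.8 -56.5]
-0.18 [-1.4 -6.4] [450.4 -50.1]
-0.12 [-1.  -6.5] [449.3 -43.6]
-0.06 [-0.6 -6.6] [448.7 -37. ]
-0.0 [-0.2 -6.6] [448.5 -30.4]
0.06 [ 0.2 -6.6] [448.7 -23.9]
0.12 [ 0.6 -6.6] [449.2 -17.3]
0.18 [ 1.  -6.5] [450.2 -10.8]
0.24 [ 1.3 -6.4] [451.5  -4.3]
0.3 [ 1.7 -6.4] [453.3   2. ]
0.36 [ 2.1 -6.2] [455.4   8.3]
0.42 [ 2.5 -6.1] [457.9  14.4]
0.48 [ 2.8 -5.9] [460.7  20.3]
0.54 [ 3.2 -5.8] [463.9  26.1]
```

Call:
move_arm([
  {"tx": -0.0042,"ty": -0.0051,"tz": 0,"twist": 0},
  {"tx": -0.0039,"ty": -0.0053,"tz": 0.001,"twist": 0},
  {"tx": -0.0036,"ty": -0.0055,"tz": 0.001,"twist": 0},
  {"tx": -0.0032,"ty": -0.0057,"tz": 0,"twist": 0},
  {"tx": 0,"ty": 0,"tz": 0,"twist": 0},
])

```text
t: 9.07
tool_pos: [461.3, -82.1, 68.2]
ee_rot: [3.139, -0.005, 0.0]
contact_force: [-6.6, -6.2, 1.6]
opening: 21.3
grip_force: 59.6
```

Call:
move_arm([
  {"tx": -0.0029,"ty": -0.0059,"tz": 0.001,"twist": 0},
  {"tx": -0.0025,"ty": -0.0061,"tz": 0,"twist": 0},
  {"tx": -0.0022,"ty": -0.0062,"tz": 0,"twist": 0},
  {"tx": -0.0018,"ty": -0.0063,"tz": 0,"twist": 0},
  {"tx": 0,"ty": 0,"tz": 0,"twist": 0},
])

```text
t: 9.7
tool_pos: [451.6, -57.3, 67.6]
ee_rot: [3.14, -0.004, -0.002]
contact_force: [-10.7, -5.2, 8.2]
opening: 21.3
grip_force: 60.1
```

```bash
cat > jaw.py <<'E'
from h import *
o=robot.observe();print(np.round(o["tool_pos"],1),np.round(o["contact_force"],1))
for c in ["scene","side"]:
    im,d=imaging.get_image(c)
    P,_,_=cloud(c,d)
    q=P[(abs(P[:,0]-590)<35)&(P[:,1]<-40)&(P[:,1]>-180)&(P[:,2]>42)&(P[:,2]<60)]
    h,e=np.histogram(q[:,1],np.arange(-180,-39,5)); print(c,[f"{int(a)}:{n}" for a,n in zip(e,h) if n])
    for l in ["clamp_jaw","pine_block"]:
        for r in finder.silhouettes(c,l)[:1]:
            Q,_,_=cloud(c,d,r["pixels"]); Q=Q[Q[:,2]>44]; print(l,r["score"],len(Q),np.round(np.percentile(Q,[3,50,97],axis=0)[:,1],1) if len(Q) else 0)
    import sys; save(sys.argv[1]+c,cv2.resize(im[180:330,220:430] if c=="scene" else im[150:260,230:370],None,fx=3,fy=3))
E
python3 jaw.py mid
```

```text
[451.6 -57.3  67.6] [-10.7  -5.2   8.2]
scene ['-180:87', '-175:87', '-170:23', '-165:26', '-160:92', '-155:89', '-150:81', '-145:88', '-140:77', '-135:90', '-130:75', '-125:78', '-120:78', '-115:51', '-110:88', '-105:81', '-100:9', '-95:33', '-90:176', '-85:70', '-80:8', '-70:13', '-65:47', '-60:37', '-55:36', '-50:25', '-45:44']
clamp_jaw 0.76 287 [-113.6 -105.4  -99.4]
pine_block 0.81 13 [-115.8  -36.5  -11.6]
side ['-180:19', '-175:22', '-170:75', '-165:25', '-160:20', '-155:28', '-150:20', '-145:21', '-140:22', '-135:27', '-130:20', '-125:23', '-120:24', '-115:33', '-110:20', '-105:23', '-100:42', '-95:1', '-90:4', '-85:23', '-80:57', '-75:6', '-65:1', '-60:1', '-50:2', '-45:3']
clamp_jaw 0.66 75 [-103.7  -98.5  -95.7]
pine_block 0.97 435 [-161.5 -132.9 -109. ]
```

View pics/midscene.png

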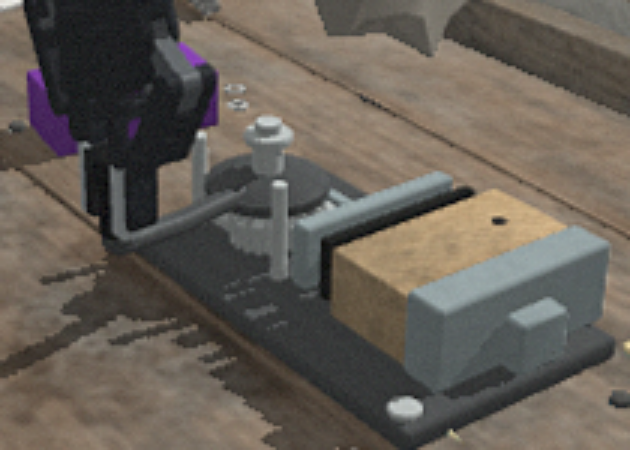

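The crop shows the jaw advanced to near the block, with a thin gap at about (330,260), so the lever is engaged. I'll keep turning.

Call:
move_arm([
  {"tx": -0.0024,"ty": -0.0064,"tz": -0.0005,"twist": 0},
  {"tx": -0.001,"ty": -0.0065,"tz": 0,"twist": 0},
  {"tx": -0.0006,"ty": -0.0066,"tz": 0,"twist": 0},
  {"tx": -0.0002,"ty": -0.0066,"tz": 0,"twist": 0},
  {"tx": 0.0002,"ty": -0.0066,"tz": 0,"twist": 0},
  {"tx": 0,"ty": 0,"tz": 0,"twist": 0},
])

```text
t: 10.75
tool_pos: [448.5, -23.7, 67.7]
ee_rot: [3.141, -0.005, 0.001]
contact_force: [-4.9, -2.0, 2.5]
opening: 20.8
grip_force: 59.7
```

Call:
move_arm([
  {"tx": 0.0006,"ty": -0.0066,"tz": 0,"twist": 0},
  {"tx": 0.001,"ty": -0.0065,"tz": 0,"twist": 0},
  {"tx": 0.0013,"ty": -0.0064,"tz": 0,"twist": 0},
  {"tx": 0,"ty": 0,"tz": 0,"twist": 0},
])

```text
t: 11.25
tool_pos: [451.5, -4.4, 67.7]
ee_rot: [3.141, -0.005, 0.001]
contact_force: [-4.6, -3.4, 2.8]
opening: 20.8
grip_force: 59.7
```

Call:
move_arm([
  {"tx": 0.0017,"ty": -0.0064,"tz": 0,"twist": 0},
  {"tx": 0.0021,"ty": -0.0062,"tz": 0,"twist": 0},
  {"tx": 0,"ty": 0,"tz": 0,"twist": 0},
])

```text
t: 11.62
tool_pos: [455.4, 8.0, 67.7]
ee_rot: [3.141, -0.005, 0.001]
contact_force: [-4.2, -4.7, 2.1]
opening: 21.2
grip_force: 59.7
```

```bash
python3 jaw.py sq
```

```text
[455.4   8.   67.7] [-4.2 -4.7  2.1]
scene ['-180:89', '-175:91', '-170:16', '-165:33', '-160:83', '-155:79', '-150:90', '-145:91', '-140:73', '-135:82', '-130:84', '-125:70', '-120:77', '-115:71', '-110:71', '-105:28', '-100:134', '-95:60', '-90:8', '-70:13', '-65:43', '-60:37', '-55:35', '-50:24', '-45:38']
clamp_jaw 0.7 197 [-114.3 -109.5  -99.5]
pine_block 0.93 0 0
side ['-180:20', '-175:25', '-170:78', '-165:19', '-160:23', '-155:22', '-150:26', '-145:21', '-140:23', '-135:25', '-130:25', '-125:24', '-120:24', '-115:20', '-110:35', '-105:23', '-100:8', '-95:26', '-90:53', '-65:1', '-55:1', '-50:1', '-45:4']
pine_block 0.9 0 0
```

View pics/sqscene.png

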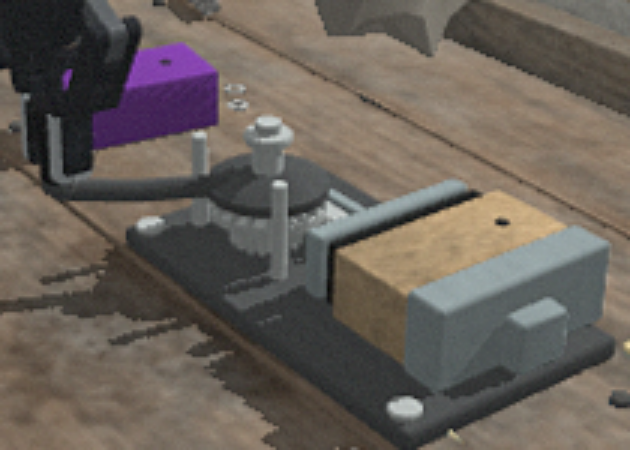

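The crop shows the pad against the block and partly compressed (about (335,245)). One more small step.

Call:
move_arm([
  {"tx": 0.0015,"ty": -0.004,"tz": 0,"twist": 0},
  {"tx": 0.0013,"ty": -0.0032,"tz": 0,"twist": 0},
  {"tx": 0,"ty": 0,"tz": 0,"twist": 0},
  {"tx": 0,"ty": 0,"tz": 0,"twist": 0},
])

```text
t: 12.42
tool_pos: [458.2, 14.8, 67.7]
ee_rot: [3.14, -0.006, 0.001]
contact_force: [-5.1, -5.1, 2.1]
opening: 21.0
grip_force: 59.7
```

Call:
move_arm([
  {"tx": 0,"ty": 0,"tz": 0,"twist": 0},
  {"tx": 0,"ty": 0,"tz": 0,"twist": 0},
  {"tx": 0,"ty": 0,"tz": 0,"twist": 0},
  {"tx": 0,"ty": 0,"tz": 0,"twist": 0},
  {"tx": 0,"ty": 0,"tz": -0.02,"twist": 0},
  {"tx": 0,"ty": 0,"tz": -0.03,"twist": 0},
  {"tx": 0,"ty": 0,"tz": -0.04,"twist": 0},
  {"tx": 0,"ty": 0,"tz": -0.04,"twist": 0},
  {"tx": 0,"ty": 0,"tz": 0,"twist": 0},
  {"tx": 0,"ty": 0,"tz": 0,"twist": 0},
], grip=60)

```text
t: 13.68
tool_pos: [457.3, 15.5, 196.0]
ee_rot: [-3.141, 0.007, 0.002]
contact_force: [0.0, 0.4, -0.7]
opening: 59.9
grip_force: 0.0
```

```bash
python3 jaw.py end
python3 - <<'E'
from h import *
im,d=imaging.get_image("wrist"); P,_,_=cloud("wrist",d)
g=P[(P[:,2]>85)&(P[:,2]<120)&(abs(P[:,0]-458)<40)&(abs(P[:,1]-15)<50)]; print(len(g),np.round(np.percentile(g,[3,50,97],axis=0),1))
save("endw",im)
E
```

```text
[457.3  15.5 196. ] [ 0.   0.4 -0.7]
scene ['-180:87', '-175:93', '-170:19', '-165:30', '-160:91', '-155:88', '-150:84', '-145:80', '-140:87', '-135:76', '-130:84', '-125:77', '-120:76', '-115:77', '-110:60', '-105:66', '-100:99', '-95:50', '-90:1', '-70:9', '-65:47', '-60:43', '-55:29', '-50:28', '-45:34']
clamp_jaw 0.8 175 [-113.3 -109.5 -104.5]
pine_block 0.69 0 0
side ['-180:22', '-175:20', '-170:67', '-165:34', '-160:18', '-155:23', '-150:23', '-145:26', '-140:20', '-135:20', '-130:24', '-125:32', '-120:19', '-115:24', '-110:32', '-105:20', '-100:9', '-95:32', '-90:52', '-85:1', '-65:1', '-55:1', '-50:3']
clamp_jaw 0.46 52 [-110.1 -105.6 -102. ]
pine_block 0.89 0 0
591 [[448.2   2.8  94.7]
 [459.1  13.1 103. ]
 [467.6  22.8 105. ]]
```

View pics/endscene.png

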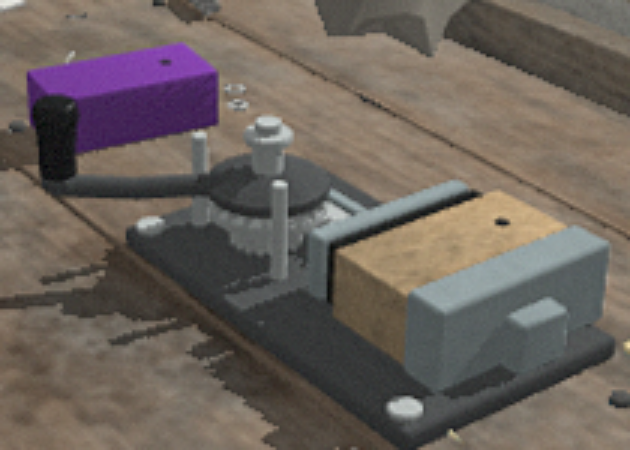

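The grip top is at 105 mm, the same as at the start, so the lever is down. The pad is compressed about 6 mm against the block and nothing is touching. Handing in.

```bash
python3 -c "
from cell import order; print(order.job_done())"
```

```text
the job is handed in; nothing more can be done
None
```

The lever was lifted, swung back to about -0.71 rad, dropped into its serrations and turned clockwise to about 0.4 rad, clamping the pine block with an estimated 6 mm of pad compression; the lever is down, the grip is released, and the job was handed in at about 14 s of the 51 s limit, with no verdict returned.

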